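Hang the hook-on caddy in the carry tote and lock it under the roller keeper

ROBOT

A 6-joint arm with a two-finger parallel gripper is mounted at the origin on a cart in front of the work surface, level with it; the furniture and walls round the work are solid. World frame = base frame: x ahead of the robot, y to its left, z up, the work surface at z = 0. Lengths are in m, angles in rad, forces in N, time in s.
With the tool pointing down it reaches from about 0.35 to 0.975 m from the base axis. Payload 4.9 kg.
Tool frame: the origin (TCP) lies at the very end of the fingers, on their centre line; the grasp point (between the pads) lies 19 mm behind it; z points along the fingers, y is the line along which they close (so a half turn about z gives the same grasp; the last joint's range is limited). The gripper opens to 85 mm and grips with 20 to 120 N. Pads are 22 mm wide; open, the fingers measure 114 mm over their backs; the gripper's body (76 mm by 85 mm) begins 54 mm behind the grasp point. The pads swing forward as they close: fully open they stand 13 mm farther back than shut.
Start: joints at [-1.299, 0.053, 1.613, -0, 1.476, -0.119], TCP at [0.238, -0.578, 0.231] pointing down, gripper open.
Joint ranges: [-3.01, 3.01], [-1.01, 2.22], [0.06, 2.58], [-1.02, 4.17], [0.09, 2.62], [-3.14, 3.14]. Speed limits (rad/s): [2.57, 2.57, 3.14, 3.14, 3.14, 3.14].

INTERFACE

Orientations are given as a rotation vector (axis times angle).
In Python, from station import ctrl gives the robot as it stands.
- The arm moves only by the tool jog_arm, never from a script. Its argument "plan" is a list of rows, each a list of 7 numbers: the shift along the tool's x, y, z in units of 0.02 m (1.0 is 0.02 m), then the turn, a rotation vector about the tool's x, y, z in units of 45 degrees (1.0 is 45 degrees), then the opening, from -1 (shut) to 1 (fully open). A call has 1 to 8 rows; each row shifts and turns the commanded pose from where the row before left it, along the tool's axes as they then stand; what a row does not reach is not made up. A row lasts 1/10 s, in which the tool goes at most 50 mm and 8.59 degrees, less where a joint would pass 70% of its speed; a pose out of reach is approached as far as the arm can. A call with a number of a shift or a turn outside -1 to 1 is refused whole. A call with a gripper value outside its range is refused whole. The fingers move at their own pace and stop on an object; "grip_force" is the grip in N (left out, the last holds). Time passes only in rows, so rows that do not move let the fingers close. It gives the time, the measured TCP pose, the force, the opening and the grip force at its end, in the units of the state.
- ctrl.get_obs(): the state, without advancing time (a new reading comes with each control period).
- ctrl.get_image(name): name is "scene" or "top" or "wrist"; returns (picture, depth): 420x560x3 uint8, red, green, blue; 420x560 float32, m along the optical axis (not along the pixel's ray), 0 where there is no reading.
- ctrl.camera_info(name): a dict with "camera_matrix" (3x3 intrinsics, pixels), "rvec" (rotation vector, rad) and "tvec" (3), from world to camera coordinates, as OpenCV has them; the wrist camera has in their place "T_tool_cam" (4x4, takes a point from camera to tool coordinates, whose origin is the TCP and whose axes are the flange's). Camera axes: x right, y down, z forward; pixel columns grow to the right and rows downward; lengths in m; the calibration is good to about 2 mm. The wrist camera is an equidistant fisheye: a pixel r from the principal point sees the ray r / f radians off the axis. A picture is of the moment at which its call begins: read the wrist's pose just before it. camera_info takes no time and is no camera call.
- ctrl.finish_job(): hands the job in; it is judged then, once.
The state is a dict: "t": time; "q": joint angles; "dq": joint speeds; "effort": joint torques, N m; "tool_pos": TCP position; "tool_rot": TCP orientation; "contact_force": force on the tool from outside, world axes, zero at the start; "wrist_torque": the same for the moment, N m; "opening": finger opening in m; "grip_force": force on a finger pad.
Only numpy, scipy, OpenCV 4.12 (cv2) and the standard library are available. Lean on these libraries where they do the work, as an engineer would, in place of code of your own. Each camera call takes 0.05 s, during which the arm holds its last target. There are 200 camera calls.

TASK

Get the tote ready to be carried to site: hang the blue steel caddy inside it by hooking its bent lip over the rim of the far long wall, to the right of the sprung roller keeper. Then slide it left along the rim until the folded ridge on its lip has clicked past the roller and the caddy is locked, and let go so that it hangs there by itself. Work gently, never forcing the caddy against the tote or keeper, and leave the jar, the paint tin and the rasp as they are.

Things in the scene. Friction and masses are not known exactly. Their poses are not given: they have to be found in the camera images.
- caddy: hook-on caddy, blue sheet steel with a wooden grip, 0.2 to 0.35 kg, loose, at first upright on the bench. Origin: centre of the tray's underside; z up, +x to the hooking side, +y left when +x points away from you. Tray x -25..25, y -50..50, 46 mm high, open, with one divider; its flat back (outer face x = 25) rises to z = 57, where the lip starts.
- grip (a point): middle of the caddy's wooden grip bar (caddy frame: 2, 0, 78 mm). The bar runs along y: 12 mm thick in x, 24 mm high (z 66..90), 94 mm long between two steel straps. Take it from above, closing along x. Axes as the caddy's
- slot (a point): middle of the roof of the lip's slot (caddy frame: 30.25, 0, 57 mm), axes as the caddy's. The lip, 70 mm long (y -35..35), 3 mm thick, goes level from the back outward and turns down to 14 mm below this point. The slot between back (x = 25) and down-turned part (x = 35.5) is 10.5 mm wide: 1.5 mm to spare over the 9 mm wall
- ridge (a point): crest of the folded ridge across the lip's top (caddy frame: 30.25, 27.6, 62.4 mm), 5.5 mm above the lip's underside. It climbs to here from the lip's +y end (y = 35) and falls to the flat lip top (3 mm above the underside) at y = 23
- tote: plywood carry box, 200 (x) x 340 (y) x 100 mm high, walls and floor 9 mm, hand holes in the short ends; fast on the bench, rigid. Origin: centre of the underside; z up, +x away from the robot, +y left. Far long wall: x 91 (inner face) to 100 mm. Caddy and tote must not press each other with over 35 N, contacts added up. With the lip on the rim the caddy's origin is at x 64.5 to 66, z 43 mm
- far_rim (a point): middle of the far wall's rim (tote frame: 95.5, 0, 100 mm), axes as the tote's. A steel roller keeper is clamped on this rim by a brass thumbscrew where it was last set: its roller's axis 5 to 75 mm to the +y side of here, not measured, to be felt for or seen. The rim from y = -155 to -5 is clear. Beyond the roller, 15.5 mm to +y from its axis, a rigid stop ends the lip's travel
- keeper_arm (a joint): angle of the sprung roller arm, rad: 0 = roller (12 mm across) down, 1 mm over the rim; 0.14 = on the ridge's crest; about 0.06 = on the flat lip behind the ridge, locked, some 2 mm before the stop. Arm 32 mm long; spring 2.5 to 5 N down at the roller; passing the ridge takes about 3 to 12 N along the rim, friction included. More than 25 N damages the keeper
- screw_jar: glass jar of screws with brown lid, 66 mm across, 98 mm high, standing on the bench; origin: centre of its underside; bystander
- paint_tin: small blue and white stain tin, 75 mm across, 76 mm high, standing on the bench; origin: centre of its underside; bystander
- rasp: rasp with wooden handle, 288x28x31 mm, lying in the tote along its near wall; origin: centre of its underside, x along it; bystander
Mind the look-alikes: they are no part of the job. There is more than one size of the caddy; the job needs the largest.

How it is judged:
By the outcome, as a careful person would: the job done as asked, in the order asked, and still so for the second after the job is handed in, with the robot touching nothing.
It also fails if it takes over 58 s, if anything falls off the work surface, if the arm or the gripper's body presses on something with over 40 N, if the wrist force passes 120 N, or if a joint passes its speed limit or range.

## Working session

There is one attempt and no reset: what is moved stays moved. The work goes in short steps, Python scripts to look and compute and a tool call to move; the robot and the scene stay as the last step left them, time stands still between calls to the robot, and variables do not carry over. Pictures are saved under pics/ and viewed, at most 10 in all, crops included, and the job is handed in when it is done.

Besides the shell and the picture viewer there is one more tool, called after ">>>" in YAML: its name, and indented under it one key for each argument. jog_arm: Moves the arm, as the interface text tells. Shifts and turns lie within -1 to 1; 1 stands for 0.02 m of shift or 45 degrees of turn. Its arguments: {"type":"object","properties":{"plan":{"type":"array"},"grip_force":{"type":"number"}},"required":["plan"]}

```bash
mkdir -p pics
cat > h.py <<'E'
import numpy as np,cv2
from station import ctrl
from scipy.spatial.transform import Rotation as R
def cloud(name):
    im,d=ctrl.get_image(name); c=ctrl.camera_info(name); K=np.array(c["camera_matrix"])
    v,u=np.mgrid[:420,:560]
    if name=="wrist":
        o=ctrl.get_obs()
        x=(u-K[0,2])/K[0,0]; y=(v-K[1,2])/K[1,1]; r=np.hypot(x,y)+1e-9; s=np.tan(np.minimum(r,1.5))/r
        P=np.stack([x*s*d,y*s*d,d],-1)
        T=np.array(c["T_tool_cam"]); P=P@T[:3,:3].T+T[:3,3]
        W=P@R.from_rotvec(o["tool_rot"]).as_matrix().T+np.array(o["tool_pos"])
    else:
        P=np.stack([(u-K[0,2])/K[0,0]*d,(v-K[1,2])/K[1,1]*d,d],-1)
        M=cv2.Rodrigues(np.array(c["rvec"],float))[0]; W=(P-np.array(c["tvec"]).ravel())@M
    W[d==0]=np.nan
    return im,d,W
def save(im,n): cv2.imwrite("pics/"+n+".png",cv2.cvtColor(im,cv2.COLOR_RGB2BGR))
E
python3 - <<'E'
from h import *
o=ctrl.get_obs();print({k:np.round(v,3) for k,v in o.items()})
for n in("top","scene"):
    im,d,W=cloud(n);save(im,n);np.save(n+"W.npy",W);np.save(n+"I.npy",im)
    print(ctrl.camera_info(n))
print(ctrl.camera_info("wrist"))
a=cv2.imread("pics/top.png");b=cv2.imread("pics/scene.png")
E
```

```text
{'t': np.float64(0.0), 'q': array([-1.299,  0.053,  1.614, -0.   ,  1.476, -0.119]), 'dq': array([0.   , 0.001, 0.   , 0.   , 0.002, 0.001]), 'effort': array([-0.0000e+00, -3.9368e+01, -3.7017e+01, -0.0000e+00,  7.0000e-03,
       -0.0000e+00]), 'tool_pos': array([ 0.238, -0.577,  0.23 ]), 'tool_rot': array([-3.08, -0.61,  0.  ]), 'contact_force': array([ 0.175, -0.099, -0.799]), 'wrist_torque': array([-0.004, -0.019, -0.047]), 'grip_force': np.float64(0.0), 'opening': np.float64(0.085)}
{'camera_matrix': array([[442.40270711,   0.        , 290.14715503],
       [  0.        , 442.40270711, 208.28069045],
       [  0.        ,   0.        ,   1.        ]]), 'rvec': array([ 2.17328801, -2.0416415 ,  0.20638139]), 'tvec': array([-0.15987316,  0.51713937,  1.03933613])}
{'camera_matrix': array([[523.36220326,   0.        , 283.23576955],
       [  0.        , 523.36220326, 206.98435878],
       [  0.        ,   0.        ,   1.        ]]), 'rvec': array([ 1.01922691, -2.27262895,  1.14700908]), 'tvec': array([0.24099073, 0.34499226, 1.12201938])}
{'camera_matrix': array([[325.1922621 ,   0.        , 278.17785798],
       [  0.        , 325.1922621 , 213.33388163],
       [  0.        ,   0.        ,   1.        ]]), 'T_tool_cam': array([[ 5.56706902e-04, -9.47344927e-01, -3.20214427e-01,
         8.17577045e-02],
       [ 9.99999630e-01,  3.17567470e-04,  7.99029474e-04,
        -1.75472410e-03],
       [-6.55266833e-04, -3.20214754e-01,  9.47344754e-01,
        -1.42515173e-01],
       [ 0.00000000e+00,  0.00000000e+00,  0.00000000e+00,
         1.00000000e+00]])}
```

View pics/top.png

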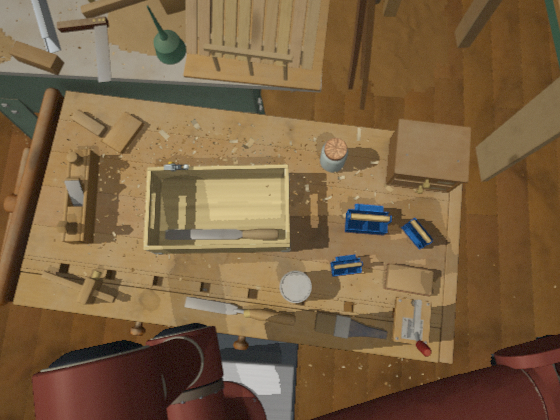

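View pics/scene.png

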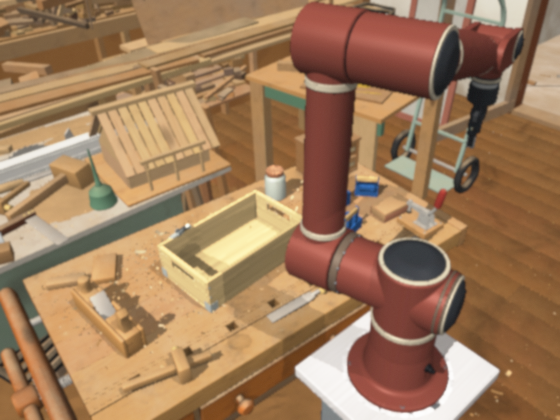

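The top view shows the tote at u 148–290, v 167–250, and the keeper on its far wall near (177,167). The largest caddy is at (368,220), with two smaller ones at (417,233) and (347,265). The scene view mostly shows the arm.

Run:
```python
from h import *
im=np.load("topI.npy");W=np.load("topW.npy")
hsv=cv2.cvtColor(im,cv2.COLOR_RGB2HSV)
m=cv2.inRange(hsv,(100,120,40),(125,255,255))
roi=np.zeros_like(m);roi[195:245,340:395]=1
mm=(m>0)&(roi>0)
p=W[mm];print("blue",np.nanmin(p,0),np.nanmax(p,0),np.nanmedian(p,0))
# grip bar : height 0.08..0.1
g=(roi>0)&(W[...,2]>.075)&(W[...,2]<.1)&~(m>0)
q=W[g];c=np.nanmean(q,0);print("bar",len(q),c)
r=cv2.minAreaRect((q[:,:2]*1000).astype(np.float32));print(r)
u,s,vt=np.linalg.svd(q[:,:2]-c[:2]);print(vt[0],np.degrees(np.arctan2(*vt[0][::-1])))
# blue points height dist for lip (z~.06)
lp=W[mm&(W[...,2]>.05)&(W[...,2]<.066)];print("lip",len(lp),lp.mean(0))
# tote rim
x0=np.zeros_like(m);x0[155:260,138:300]=1
t=(x0>0)&(abs(W[...,2]-.1)<.006)
tp=W[t];r=cv2.minAreaRect((tp[:,:2]*1000).astype(np.float32));print("tote",r,cv2.boxPoints(r).round(1),tp[:,2].mean())
k=(x0>0)&(W[...,2]>.108);kp=W[k];print("keeper",len(kp),kp.min(0),kp.max(0),kp.mean(0))
cv2.imwrite("pics/crop.png",np.hstack([cv2.resize(im[150:200,150:215],None,fx=6,fy=6,interpolation=2),cv2.resize(im[195:245,335:400],None,fx=6,fy=6,interpolation=2)])[...,::-1])
```

```text
blue [ 0.48141984 -0.36870544 -0.00367486] [ 0.54638672 -0.26898801  0.09479111] [ 0.50838113 -0.31776754  0.03644361]
bar 229 [ 0.50842674 -0.31867962  0.0877634 ]
((509.3277282714844, -318.43206787109375), (98.49476623535156, 13.541511535644531), 88.71662139892578)
[-0.01650409 -0.9998638 ] -90.94565762492827
lip 224 [ 0.53513649 -0.31808335  0.05912722]
tote ((516.738525390625, 45.395233154296875), (212.69859313964844, 340.4098205566406), 4.260836124420166) [[ 398.   207.2]
 [ 423.3 -132.2]
 [ 635.4 -116.4]
 [ 610.1  223. ]] 0.09980355696475343
keeper 70 [0.58950693 0.12079859 0.10811908] [0.60461218 0.17371343 0.11706872] [0.597826   0.14173274 0.11143165]
```

View pics/crop.png

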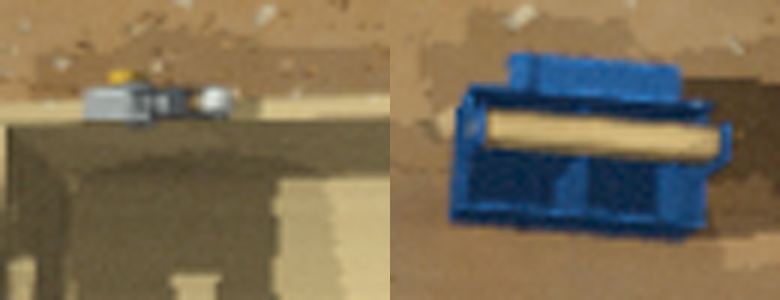

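The left crop shows the keeper with its roller near px (186,167), at the right end of the bracket. The right crop shows the caddy with its lip facing away from the robot and yaw near −1°. The tote yaw is about +4.3°. I'll turn the tool and go above the caddy.

>>> jog_arm:
  plan:
    - [0, 0, 0, 0, 0, -0.185, -0.2]
    - [0, 0, 0, 0, 0, -0.185, -0.2]
    - [0, 0, 0, 0, 0, -0.185, -0.2]
    - [0, 0, 0, 0, 0, -0.185, -0.2]
    - [0, 0, 0, 0, 0, -0.185, -0.2]
    - [0, 0, 0, 0, 0, -0.185, -0.2]
    - [0, 0, 0, 0, 0, -0.185, -0.2]
    - [0, 0, 0, 0, 0, -0.185, -0.2]
  grip_force: 70

```text
t: 0.9
tool_pos: [0.2379, -0.5775, 0.2306]
tool_rot: [-2.234, -2.208, -0.001]
contact_force: [-0.0, 0.2, -0.5]
opening: 0.0344
grip_force: 0.0
```

>>> jog_arm:
  plan:
    - [0.8, 0.85, 0, 0, 0, 0, -0.2]
    - [0.8, 0.85, 0, 0, 0, 0, -0.2]
    - [0.8, 0.85, 0, 0, 0, 0, -0.2]
    - [0.8, 0.85, 0, 0, 0, 0, -0.2]
    - [0.8, 0.85, 0, 0, 0, 0, -0.2]
    - [0.8, 0.85, 0, 0, 0, 0, -0.2]
    - [0.8, 0.85, 0, 0, 0, 0, -0.2]
    - [0.8, 0.85, 0, 0, 0, 0, -0.2]

```text
t: 1.7
tool_pos: [0.3768, -0.4513, 0.2306]
tool_rot: [-2.24, -2.201, -0.0]
contact_force: [-0.0, -0.3, 0.3]
opening: 0.0342
grip_force: 0.0
```

>>> jog_arm:
  plan:
    - [0.8, 0.85, 0, 0, 0, 0, -0.2]
    - [0.8, 0.85, 0, 0, 0, 0, -0.2]
    - [0.8, 0.85, 0, 0, 0, 0, -0.2]
    - [0.8, 0.85, 0, 0, 0, 0, -0.2]
    - [0.8, 0.85, 0, 0, 0, 0, -0.2]
    - [0.8, 0.85, 0, 0, 0, 0, -0.2]
    - [0.8, 0.85, 0, 0, 0, 0, -0.2]
    - [0, 0, 0, 0, 0, 0, -0.2]

```text
t: 2.5
tool_pos: [0.4985, -0.3405, 0.2306]
tool_rot: [-2.237, -2.204, -0.001]
contact_force: [0.7, -0.1, 0.6]
opening: 0.0344
grip_force: 0.0
```

```bash
cat > bar.py <<'E'
from h import *
o=ctrl.get_obs();im,d,W=cloud("wrist");save(im,"w1");np.save("wI.npy",im);np.save("wW.npy",W)
hsv=cv2.cvtColor(im,cv2.COLOR_RGB2HSV);m=cv2.inRange(hsv,(100,120,40),(125,255,255))>0
box=(W[...,0]>.46)&(W[...,0]<.57)&(W[...,1]>-.39)&(W[...,1]<-.25)
g=box&(W[...,2]>.082)&(W[...,2]<.096)&~m
q=W[g];r=cv2.minAreaRect((q[:,:2]*1000).astype(np.float32));print(o["tool_pos"],"bar",len(q),np.median(q,0),r)
b=W[box&m];print(b.min(0),b.max(0))
l=W[box&m&(abs(W[...,2]-.06)<.005)&(W[...,0]>.52)];print("lip",l.min(0),l.max(0),cv2.minAreaRect((l[:,:2]*1000).astype(np.float32)))
E
python3 bar.py
```

```text
[ 0.49848854 -0.34046195  0.23064707] bar 1327 [ 0.50802714 -0.31831962  0.0893801 ] ((509.35052490234375, -320.1479187011719), (100.38733673095703, 15.320945739746094), 87.3194808959961)
[ 0.47924122 -0.36985011  0.00050475] [ 0.54438252 -0.26985737  0.23337492]
lip [ 0.52718983 -0.36944737  0.05500587] [ 0.54438252 -0.2721864   0.06313036] ((535.6754150390625, -320.9903259277344), (97.30864715576172, 16.473560333251953), 88.4598617553711)
```

View pics/w1.png

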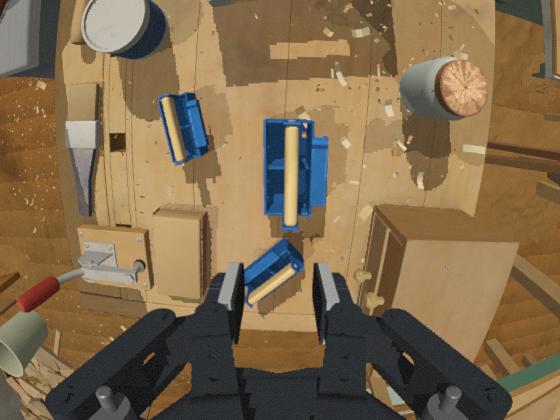

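The wrist view shows the large caddy's grip bar at about (291,178) and its lip on the right at (320,172). The two measurements agree that the bar centre is (0.509,−0.319), with its top at 0.089.

>>> jog_arm:
  plan:
    - [0.55, 0.27, 0, 0, 0, 0.01, -0.2]
    - [0.53, 0.25, 0, 0, 0, 0, -0.2]
    - [0, 0, 1, 0, 0, 0, -0.2]
    - [0, 0, 1, 0, 0, 0, -0.2]
    - [0, 0, 1, 0, 0, 0, -0.2]
    - [0, 0, 1, 0, 0, 0, -0.2]
    - [0, 0, 1, 0, 0, 0, -0.2]
    - [0, 0, 0, 0, 0, 0, -0.2]

```text
t: 3.35
tool_pos: [0.5061, -0.3192, 0.1276]
tool_rot: [-2.245, -2.188, 0.001]
contact_force: [-0.6, 0.3, -0.4]
opening: 0.0343
grip_force: 0.0
```

>>> jog_arm:
  plan:
    - [0, 0, 0.8, 0, 0, 0, -0.2]
    - [0, 0, 0.8, 0, 0, 0, -0.2]
    - [0, 0, 0.8, 0, 0, 0, -0.2]
    - [0, 0, 0.6, 0, 0, 0, -0.2]
    - [0, 0, 0.3, 0, 0, 0, -0.2]
    - [0, 0, 0, 0, 0, 0, -0.2]

```text
t: 3.95
tool_pos: [0.5075, -0.3205, 0.0638]
tool_rot: [-2.248, -2.191, 0.0]
contact_force: [0.7, -0.3, 0.1]
opening: 0.0344
grip_force: 0.0
```

>>> jog_arm:
  plan:
    - [0, 0, 0, 0, 0, 0, -0.5]
    - [0, 0, 0, 0, 0, 0, -0.7]
    - [0, 0, 0, 0, 0, 0, -1]
    - [0, 0, 0, 0, 0, 0, -1]
    - [0, 0, 0, 0, 0, 0, -1]
    - [0, 0, 0, 0, 0, 0, -1]
  grip_force: 70

```text
t: 4.55
tool_pos: [0.5089, -0.3215, 0.0664]
tool_rot: [2.248, 2.191, 0.001]
contact_force: [2.8, 0.2, 2.9]
opening: 0.0109
grip_force: 72.0
```

>>> jog_arm:
  plan:
    - [0, 0, -0.3, 0, 0, 0, -1]
    - [0, 0, -0.7, 0, 0, 0, -1]
    - [0, 0, -0.8, 0, 0, 0, -1]
    - [0, 0, -1, 0, 0, 0, -1]
    - [0, 0, -1, 0, 0, 0, -1]
    - [0, 0, -1, 0, 0, 0, -1]
    - [0, 0, -1, 0, 0, 0, -1]
    - [0, 0, 0, 0, 0, 0, -1]

```text
t: 5.35
tool_pos: [0.5098, -0.3225, 0.1865]
tool_rot: [2.244, 2.187, 0.001]
contact_force: [0.1, -0.4, -2.3]
opening: 0.0106
grip_force: 71.3
```

>>> jog_arm:
  plan:
    - [0, 0, -0.8, 0, 0, 0, -1]
    - [0, 0, -1, 0, 0, -0.064, -1]
    - [0, 0, -0.3, 0, 0, -0.064, -1]
    - [0.4, 0.1, 0, 0, 0, 0, -1]
    - [0.8, 0.2, 0, 0, 0, 0, -1]
    - [1, 0.25, 0, 0, 0, 0, -1]
    - [1, 0.25, 0, 0, 0, 0, -1]
    - [1, 0.25, 0, 0, 0, 0, -1]

```text
t: 6.15
tool_pos: [0.5222, -0.2331, 0.2217]
tool_rot: [-2.135, -2.301, 0.0]
contact_force: [-0.3, 0.1, -2.8]
opening: 0.0105
grip_force: 71.3
```

>>> jog_arm:
  plan:
    - [1, 0.25, 0, 0, 0, 0, -1]
    - [1, 0.25, 0, 0, 0, 0, -1]
    - [1, 0.25, 0, 0, 0, 0, -1]
    - [1, 0.25, 0, 0, 0, 0, -1]
    - [1, 0.25, 0, 0, 0, 0, -1]
    - [1, 0.25, 0, 0, 0, 0, -1]
    - [1, 0.25, 0, 0, 0, 0, -1]
    - [1, 0.25, 0, 0, 0, 0, -1]

```text
t: 6.95
tool_pos: [0.5496, -0.0707, 0.2217]
tool_rot: [-2.134, -2.301, 0.002]
contact_force: [1.0, -0.8, -3.1]
opening: 0.0105
grip_force: 71.3
```

>>> jog_arm:
  plan:
    - [1, 0.25, 0, 0, 0, 0, -1]
    - [1, 0.25, 0, 0, 0, 0, -1]
    - [1, 0.25, 0, 0, 0, 0, -1]
    - [0.8, 0.2, 0, 0, 0, 0, -1]
    - [0.4, 0.1, 0, 0, 0, 0, -1]
    - [0, 0, 0, 0, 0, 0, -1]
    - [0, 0, 0, 0, 0, 0, -1]

```text
t: 7.65
tool_pos: [0.5651, 0.012, 0.2231]
tool_rot: [-2.137, -2.303, 0.001]
contact_force: [-0.3, -0.0, -2.2]
opening: 0.0107
grip_force: 71.2
```

```bash
cat > fit.py <<'E'
from h import *
import sys
o=ctrl.get_obs();p=np.array(o["tool_pos"]);Rm=R.from_rotvec(o["tool_rot"]).as_matrix()
im,d,W=cloud("wrist");save(im,sys.argv[1]);np.save("wI.npy",im);np.save("wW.npy",W)
hsv=cv2.cvtColor(im,cv2.COLOR_RGB2HSV);m=cv2.inRange(hsv,(100,110,30),(125,255,255))>0
print("tcp",p.round(4),"xang",np.degrees(np.arctan2(Rm[1,0],Rm[0,0])).round(2), "z",Rm[:,2].round(3))
L=(W-p)@Rm  # tool coords
b=m&(np.abs(L[...,0])<.06)&(np.abs(L[...,1])<.06)&(L[...,2]<.07)&(L[...,2]>-.03)
lip=b&(abs(L[...,2]-.004)<.006)&(L[...,1]>.022); q=L[lip]
print("lip tool",len(q),q.min(0),q.max(0),np.median(q,0),cv2.minAreaRect((q[:,:2]*1000).astype(np.float32)))
t=~m&(abs(W[...,2]-.1)<.005)&(W[...,0]>.575)&(W[...,0]<.65)&(W[...,1]<.11)&(W[...,1]>-.13)
q=W[t];print("rim",len(q))
for y in np.arange(-.12,.1,.02):
    s=q[abs(q[:,1]-y)<.01]
    if len(s)>5:print(y.round(2),np.percentile(s[:,0],[3,50,97]).round(4),np.median(s[:,2]).round(4))
k=~m&(W[...,2]>.104)&(W[...,0]>.57)&(W[...,0]<.63)&(W[...,1]>.09)&(W[...,1]<.2)
q=W[k];print("keeper",len(q))
if len(q):print(q.min(0),q.max(0))
E
python3 fit.py w2
```

```text
tcp [0.5651 0.012  0.2231] xang 94.3 z [-0.001 -0.    -1.   ]
lip tool 2550 [-0.02747679  0.02200466  0.0027201 ] [0.03740439 0.03541746 0.00983241] [0.01114851 0.02891455 0.00595949] ((4.941398620605469, 28.729747772216797), (13.399545669555664, 64.88159942626953), 89.7623519897461)
rim 1242
0.02 [0.6039 0.6079 0.6127] 0.1001
0.04 [0.6027 0.6069 0.6117] 0.0999
0.06 [0.6015 0.6052 0.6099] 0.0998
0.08 [0.5995 0.6037 0.6086] 0.0997
keeper 709
[0.58889712 0.11996314 0.1040042 ] [0.6070579  0.18003295 0.11541231]
```

View pics/w2.png

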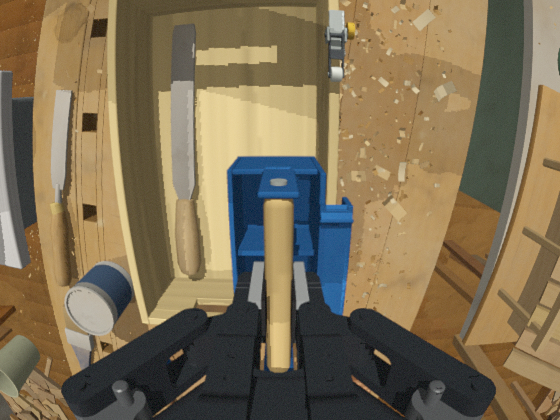

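The wrist view shows the held caddy's lip at (335,250), the rim to its left at about u 333, and the roller near (335,72). Next I'll move up close, staying 4 mm inside the wall with the lip tip still above the rim.

>>> jog_arm:
  plan:
    - [0.5, 0.15, 0, 0, 0, 0, -1]
    - [0.8, 0.2, 0, 0, 0, 0, -1]
    - [0.7, 0.2, 0, 0, 0, 0, -1]
    - [0, 0, 0.6, 0, 0, 0, -1]
    - [0, 0, 0.8, 0, 0, 0, -1]
    - [0, 0, 0.6, 0, 0, 0, -1]
    - [0, 0, 0, 0, 0, 0, -1]
    - [0, 0, 0, 0, 0, 0, -1]

```text
t: 8.5
tool_pos: [0.5727, 0.0526, 0.1822]
tool_rot: [-2.136, -2.302, 0.002]
contact_force: [0.5, 0.6, -3.1]
opening: 0.0105
grip_force: 71.2
```

```bash
python3 fit.py w3
```

```text
tcp [0.5727 0.0526 0.1822] xang 94.27 z [-0.002 -0.    -1.   ]
lip tool 2660 [-0.02693298  0.02200491  0.0012007 ] [0.05127757 0.03599664 0.0099417 ] [0.01182986 0.02923664 0.00498688] ((12.174728393554688, 28.920284271240234), (13.961503982543945, 78.28337097167969), 89.6701431274414)
rim 521
0.08 [0.604  0.6065 0.6092] 0.1009
keeper 1745
[0.57001891 0.09002694 0.10400013] [0.60787782 0.18159021 0.20858447]
```

>>> jog_arm:
  plan:
    - [0, 0, 0.5, 0, 0, 0, -1]
    - [0, 0, 0.7, 0, 0, 0, -1]
    - [0, 0, 0.7, 0, 0, 0, -1]
    - [0, 0, 0.4, 0, 0, 0, -1]
    - [0, 0, 0.25, 0, 0, 0, -1]
    - [0, 0, 0, 0, 0, 0, -1]
    - [0, 0, 0, 0, 0, 0, -1]

```text
t: 9.25
tool_pos: [0.5735, 0.053, 0.1325]
tool_rot: [2.136, 2.303, 0.0]
contact_force: [0.1, 0.3, -3.4]
opening: 0.0105
grip_force: 71.1
```

```bash
cat > fit2.py <<'E'
from h import *
import sys
o=ctrl.get_obs();p=np.array(o["tool_pos"]);Rm=R.from_rotvec(o["tool_rot"]).as_matrix()
im,d,W=cloud("wrist");save(im,sys.argv[1]);np.save("wI.npy",im);np.save("wW.npy",W)
hsv=cv2.cvtColor(im,cv2.COLOR_RGB2HSV);m=cv2.inRange(hsv,(100,110,30),(125,255,255))>0
L=(W-p)@Rm; print("tcp",p.round(4),"F",np.round(o["contact_force"],1))
zr=p[2]-.1
def prof(n,mask,xs):
    for x in xs:
        s=L[mask&(abs(L[...,0]-x)<.003)]
        if len(s)>5:print(n,round(x*1e3),len(s),(np.percentile(s[:,1],[2,50,98])*1e3).round(1),"z",(np.median(s[:,2])*1e3).round(1))
prof("lip",m&(abs(L[...,2]-.004)<.006)&(L[...,1]>.018)&(L[...,1]<.05),np.arange(-.03,.045,.012))
prof("rim",~m&(abs(L[...,2]-zr)<.004)&(L[...,1]>.01)&(L[...,1]<.06),np.arange(.038,.12,.008))
k=~m&(L[...,2]<zr-.004)&(L[...,2]>zr-.025)&(L[...,1]>.01)&(L[...,1]<.06)&(L[...,0]>.038)&(L[...,0]<.13)
q=L[k]*1e3
if len(q):
    print("keeper",len(q),q.min(0).round(1),q.max(0).round(1))
    for x in range(int(q[:,0].min()),int(q[:,0].min())+40,3):
        s=q[abs(q[:,0]-x)<1.5]
        if len(s):print(x,len(s),(zr*1e3-s[:,2].min()).round(1),s[:,1].min().round(1),s[:,1].max().round(1))
E
python3 fit2.py w4
```

```text
tcp [0.5735 0.053  0.1325] F [ 0.1  0.3 -3.4]
lip -18 162 [24.6 30.3 35.3] z 5.6
lip -6 240 [22.1 28.6 35.1] z 5.7
lip 6 318 [19.3 26.8 35.1] z 5.6
lip 18 359 [19.3 27.  35.2] z 5.7
lip 30 393 [19.1 26.7 34.8] z 4.1
lip 42 40 [19.3 20.7 21.8] z 9.4
rim 38 175 [28.3 32.3 37.1] z 32.4
rim 46 165 [28.3 32.  36.7] z 32.4
rim 54 175 [28.3 32.2 36.9] z 32.2
rim 62 173 [28.2 32.4 37.1] z 32.4
rim 78 92 [28.2 33.1 36.5] z 32.3
rim 86 6 [28.  28.1 36.2] z 35.8
rim 94 95 [28.  33.8 40.3] z 29.3
rim 102 79 [24.7 33.7 37.5] z 29.3
rim 110 207 [27.8 33.6 39.7] z 29.4
rim 118 232 [27.9 33.6 40.1] z 29.4
keeper 1830 [44.2 22.   9.3] [126.3  42.2  28.5]
44 1 23.2 22.1 22.1
53 2 18.2 22.0 22.0
65 25 10.9 28.5 36.1
68 108 14.5 26.5 38.3
71 148 14.3 26.1 38.9
74 142 13.8 26.5 38.4
77 106 11.8 26.7 38.7
80 53 11.8 26.2 38.8
83 95 13.7 26.2 38.5
```

View pics/w4.png

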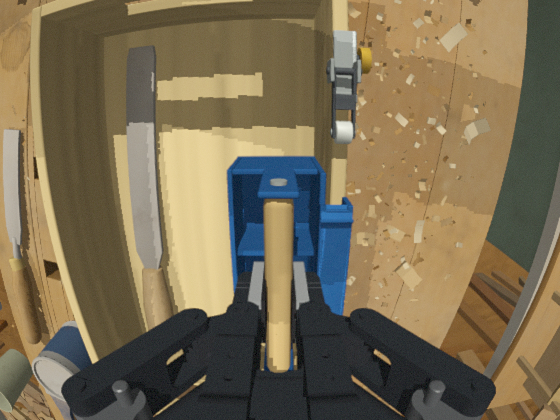

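The close view shows the roller at (343,131), the lip end at (335,203) and the rim strip between them, parallel to the lip. The slot centre sits about 5.3 mm inside the rim centre. The roller is about 34 mm beyond the lip end. Shift out, then lower a little.

>>> jog_arm:
  plan:
    - [0, 0.13, 0, 0, 0, 0, -1]
    - [0, 0.135, 0, 0, 0, 0, -1]
    - [0, 0, 0, 0, 0, 0, -1]
    - [0, 0, 0, 0, 0, 0, -1]
    - [0, 0, 0.2, 0, 0, 0, -1]
    - [0, 0, 0.15, 0, 0, 0, -1]
    - [0, 0, 0, 0, 0, 0, -1]
    - [0, 0, 0, 0, 0, 0, -1]

```text
t: 10.1
tool_pos: [0.5783, 0.0534, 0.125]
tool_rot: [-2.136, -2.303, 0.001]
contact_force: [-0.6, 0.2, -3.0]
opening: 0.0106
grip_force: 71.2
```

```bash
python3 fit2.py w5 | grep -v keeper; python3 -c "
import cv2;a=cv2.imread('pics/w5.png')[100:240,260:430];cv2.imwrite('pics/w5c.png',cv2.resize(a,None,fx=4,fy=4,interpolation=2))"
```

```text
tcp [0.5783 0.0534 0.125 ] F [-0.6  0.2 -3. ]
lip -18 167 [24.6 30.  35.3] z 5.9
lip -6 236 [22.  28.6 35. ] z 5.9
lip 6 320 [19.2 27.1 35.1] z 5.9
lip 18 354 [19.1 27.1 34.9] z 5.9
lip 30 385 [19.1 26.5 34.8] z 4.3
lip 42 35 [19.2 20.7 21.7] z 9.6
rim 38 160 [24.3 28.4 33.1] z 24.6
rim 46 166 [24.6 28.3 32.3] z 24.7
rim 54 188 [23.4 27.3 32. ] z 24.8
rim 62 184 [23.4 27.2 32. ] z 24.9
rim 78 99 [25.1 28.9 32.2] z 24.8
rim 94 113 [24.5 28.7 35.3] z 21.9
rim 102 91 [20.1 28.  32.1] z 21.9
rim 110 237 [23.  28.6 34.8] z 21.9
rim 118 243 [23.  28.4 35.1] z 22.0
38 1 16.0 21.7 21.7
44 4 15.1 22.0 22.2
47 5 16.4 21.7 22.0
50 3 15.1 21.8 21.9
53 3 17.5 21.4 22.1
65 27 11.9 24.0 31.5
68 125 13.8 21.7 33.5
71 161 14.7 21.1 34.2
74 161 14.4 21.1 34.1
77 128 12.4 21.6 33.8
```

View pics/w5c.png

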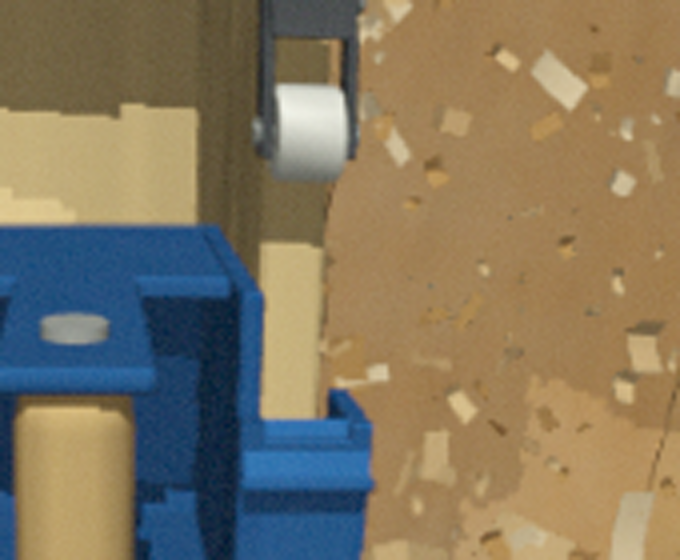

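The crop shows the roller at about (310,130), and the rim sitting between the caddy's back and the down-turned lip, nearly centred. About 0.4 mm more outward is needed.

>>> jog_arm:
  plan:
    - [0, 0.02, 0, 0, 0, 0, -1]
    - [0, 0, 0.1, 0, 0, 0, -1]
    - [0, 0, 0.1, 0, 0, 0, -1]
    - [0, 0, 0, 0, 0, 0, -1]

```text
t: 10.55
tool_pos: [0.5787, 0.0534, 0.1208]
tool_rot: [-2.136, -2.303, 0.001]
contact_force: [-0.7, -0.2, -2.7]
opening: 0.0107
grip_force: 71.2
```

>>> jog_arm:
  plan:
    - [0, 0, 0.1, 0, 0, 0, -1]
    - [0, 0, 0.1, 0, 0, 0, -1]
    - [0, 0, 0, 0, 0, 0, -1]

```text
t: 10.85
tool_pos: [0.5787, 0.0534, 0.1168]
tool_rot: [-2.136, -2.303, 0.001]
contact_force: [-0.9, -0.1, -3.4]
opening: 0.0102
grip_force: 71.2
```

>>> jog_arm:
  plan:
    - [0, 0, 0.1, 0, 0, 0, -1]
    - [0, 0, 0.1, 0, 0, 0, -1]
    - [0, 0, 0.05, 0, 0, 0, -1]
    - [0, 0, 0, 0, 0, 0, -1]

```text
t: 11.25
tool_pos: [0.5788, 0.0534, 0.112]
tool_rot: [-2.136, -2.303, 0.001]
contact_force: [-0.3, -0.2, -2.3]
opening: 0.0103
grip_force: 71.2
```

>>> jog_arm:
  plan:
    - [0, 0, 0.04, 0, 0, 0, -1]
    - [0, 0, 0, 0, 0, 0, -1]

```text
t: 11.45
tool_pos: [0.5789, 0.0534, 0.1115]
tool_rot: [-2.136, -2.303, 0.0]
contact_force: [-0.8, -0.5, -3.0]
opening: 0.0106
grip_force: 71.2
```

>>> jog_arm:
  plan:
    - [0, 0, 0.025, 0, 0, 0, -1]
    - [0, 0, 0, 0, 0, 0, -1]

```text
t: 11.65
tool_pos: [0.5789, 0.0533, 0.111]
tool_rot: [2.137, 2.303, -0.0]
contact_force: [-0.6, -0.1, -3.0]
opening: 0.0103
grip_force: 71.2
```

>>> jog_arm:
  plan:
    - [0, 0, 0.03, 0, 0, 0, -1]
    - [0, 0, 0, 0, 0, 0, -1]

```text
t: 11.85
tool_pos: [0.5789, 0.0534, 0.1104]
tool_rot: [-2.136, -2.303, 0.0]
contact_force: [0.5, 0.3, -3.2]
opening: 0.0105
grip_force: 71.2
```

>>> jog_arm:
  plan:
    - [0, 0, 0.025, 0, 0, 0, -1]
    - [0, 0, 0, 0, 0, 0, -1]

```text
t: 12.05
tool_pos: [0.5789, 0.0534, 0.1098]
tool_rot: [-2.136, -2.303, 0.0]
contact_force: [-1.0, -0.5, -2.7]
opening: 0.0106
grip_force: 71.2
```

>>> jog_arm:
  plan:
    - [0, 0, 0.02, 0, 0, 0, -1]
    - [0, 0, 0, 0, 0, 0, -1]

```text
t: 12.25
tool_pos: [0.5789, 0.0533, 0.1094]
tool_rot: [-2.137, -2.303, 0.0]
contact_force: [0.3, -0.5, -3.0]
opening: 0.0108
grip_force: 71.2
```

>>> jog_arm:
  plan:
    - [0, 0, 0.015, 0, 0, 0, -1]
    - [0, 0, 0, 0, 0, 0, -1]

```text
t: 12.45
tool_pos: [0.579, 0.0534, 0.1092]
tool_rot: [2.136, 2.303, 0.0]
contact_force: [-0.3, -0.1, -3.8]
opening: 0.0102
grip_force: 71.2
```

>>> jog_arm:
  plan:
    - [0, 0, 0.015, 0, 0, 0, -1]
    - [0, 0, 0, 0, 0, 0, -1]

```text
t: 12.65
tool_pos: [0.5791, 0.0533, 0.1091]
tool_rot: [2.136, 2.303, 0.0]
contact_force: [-0.8, 0.4, -1.4]
opening: 0.0108
grip_force: 71.4
```

>>> jog_arm:
  plan:
    - [0, 0, 0.015, 0, 0, 0, -1]
    - [0, 0, 0, 0, 0, 0, -1]

```text
t: 12.85
tool_pos: [0.5792, 0.0533, 0.1091]
tool_rot: [2.136, 2.303, 0.0]
contact_force: [-1.0, 0.1, -1.4]
opening: 0.0109
grip_force: 71.7
```

The lip is now resting lightly on the rim, with about 1.6 N taken up. Slide left.

>>> jog_arm:
  plan:
    - [0.15, 0, 0, 0, 0, 0, -1]
    - [0.2, 0, 0, 0, 0, 0, -1]
    - [0.2, 0, 0, 0, 0, 0, -1]
    - [0.2, 0, 0, 0, 0, 0, -1]
    - [0, 0, 0, 0, 0, 0, -1]

```text
t: 13.35
tool_pos: [0.578, 0.0691, 0.1091]
tool_rot: [-2.136, -2.304, -0.001]
contact_force: [-1.8, 0.1, 2.3]
opening: 0.0106
grip_force: 72.1
```

>>> jog_arm:
  plan:
    - [0.2, 0, 0, 0, 0, 0, -1]
    - [0.2, 0, 0, 0, 0, 0, -1]
    - [0.1, 0, 0, 0, 0, 0, -1]
    - [0, 0, 0, 0, 0, 0, -1]

```text
t: 13.75
tool_pos: [0.5772, 0.0787, 0.1091]
tool_rot: [2.136, 2.303, 0.001]
contact_force: [-2.3, -1.3, 5.9]
opening: 0.0106
grip_force: 72.4
```

>>> jog_arm:
  plan:
    - [0, -0.01, -0.02, 0, 0, 0, -1]
    - [0, 0, 0, 0, 0, 0, -1]

```text
t: 13.95
tool_pos: [0.5772, 0.0786, 0.1091]
tool_rot: [2.136, 2.303, 0.002]
contact_force: [-0.0, -0.3, 2.3]
opening: 0.0105
grip_force: 72.1
```

>>> jog_arm:
  plan:
    - [0.1, 0, 0, 0, 0, 0, -1]
    - [0.1, 0, 0, 0, 0, 0, -1]
    - [0, 0, 0, 0, 0, 0, -1]

```text
t: 14.25
tool_pos: [0.5767, 0.0825, 0.1091]
tool_rot: [2.136, 2.303, 0.001]
contact_force: [-0.1, -1.0, 3.0]
opening: 0.0103
grip_force: 72.1
```

>>> jog_arm:
  plan:
    - [0.1, 0, 0, 0, 0, 0, -1]
    - [0.1, 0, 0, 0, 0, 0, -1]
    - [0, 0, 0, 0, 0, 0, -1]

```text
t: 14.55
tool_pos: [0.5764, 0.086, 0.109]
tool_rot: [2.136, 2.303, -0.001]
contact_force: [-0.3, -4.2, 3.1]
opening: 0.011
grip_force: 72.1
```

The roller is starting to load, at about −4 N along the rim. I'll continue gently.

>>> jog_arm:
  plan:
    - [0.1, 0, 0, 0, 0, 0, -1]
    - [0.05, 0, 0, 0, 0, 0, -1]
    - [0, 0, 0, 0, 0, 0, -1]

```text
t: 14.85
tool_pos: [0.5761, 0.0892, 0.109]
tool_rot: [2.136, 2.303, 0.0]
contact_force: [0.6, -4.4, 2.7]
opening: 0.0106
grip_force: 72.1
```

>>> jog_arm:
  plan:
    - [0.1, 0, 0, 0, 0, 0, -1]
    - [0.05, 0, 0, 0, 0, 0, -1]
    - [0, 0, 0, 0, 0, 0, -1]

```text
t: 15.15
tool_pos: [0.5759, 0.092, 0.109]
tool_rot: [2.136, 2.303, -0.001]
contact_force: [-0.3, -4.7, 3.3]
opening: 0.0105
grip_force: 72.1
```

>>> jog_arm:
  plan:
    - [0.1, 0, 0, 0, 0, 0, -1]
    - [0.05, 0, 0, 0, 0, 0, -1]
    - [0, 0, 0, 0, 0, 0, -1]

```text
t: 15.45
tool_pos: [0.5756, 0.0958, 0.109]
tool_rot: [-2.136, -2.303, -0.001]
contact_force: [0.6, -2.1, 2.9]
opening: 0.0106
grip_force: 72.1
```

>>> jog_arm:
  plan:
    - [0.1, 0, 0, 0, 0, 0, -1]
    - [0.05, 0, 0, 0, 0, 0, -1]
    - [0, 0, 0, 0, 0, 0, -1]

```text
t: 15.75
tool_pos: [0.5753, 0.0991, 0.109]
tool_rot: [-2.135, -2.303, -0.002]
contact_force: [0.4, 1.7, 2.3]
opening: 0.0104
grip_force: 72.1
```

>>> jog_arm:
  plan:
    - [0.05, 0, 0, 0, 0, 0, -1]
    - [0.05, 0, 0, 0, 0, 0, -1]
    - [0, 0, 0, 0, 0, 0, -1]

```text
t: 16.05
tool_pos: [0.5752, 0.1004, 0.109]
tool_rot: [-2.136, -2.303, -0.0]
contact_force: [0.8, 0.2, 2.2]
opening: 0.0108
grip_force: 72.1
```

```bash
python3 fit2.py w6 | grep -v rim; python3 -c "
import cv2;a=cv2.imread('pics/w6.png')[100:280,250:430];cv2.imwrite('pics/w6c.png',cv2.resize(a,None,fx=3.3,fy=3.3,interpolation=2))"
```

```text
tcp [0.5752 0.1004 0.109 ] F [0.8 0.2 2.2]
lip -18 158 [24.7 29.9 35.1] z 6.1
lip -6 235 [21.8 28.3 34.8] z 6.0
lip 6 320 [19.1 27.  35. ] z 6.1
lip 18 96 [18.9 20.9 35.2] z 6.0
lip 30 203 [18.9 25.7 34.4] z 4.7
lip 42 33 [19.1 20.3 21.8] z 9.6
keeper 1342 [38.  18.  -5.6] [78.8 35.7  5. ]
38 75 14.6 21.0 32.8
41 175 14.1 20.9 34.9
44 260 14.5 20.9 34.7
47 87 11.4 21.0 34.6
50 83 14.2 19.1 34.8
53 141 14.3 19.0 34.8
56 253 14.0 18.0 35.7
59 157 14.5 18.0 35.7
62 72 14.2 19.2 34.7
65 9 4.8 24.5 34.1
68 8 4.6 23.0 30.1
71 5 5.0 27.2 31.5
74 5 4.6 25.2 30.8
77 8 4.6 23.2 32.1
```

View pics/w6c.png

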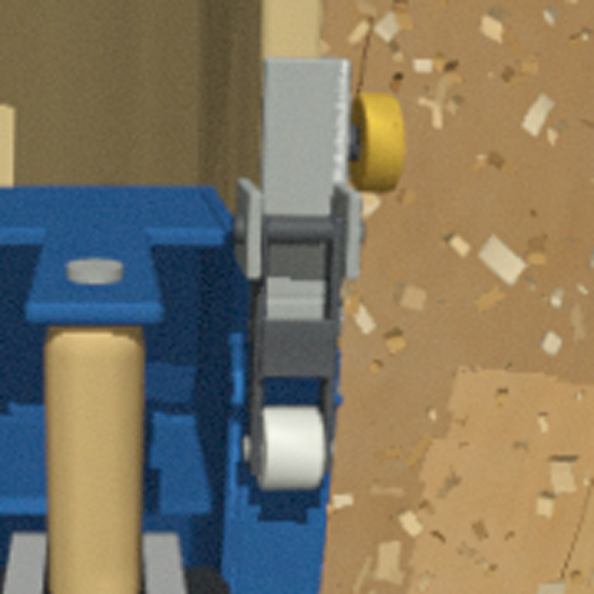

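The crop shows the roller at (292,447), now behind the ridge on the flat of the lip. The force along the rim briefly turned forward (+1.7 N), which fits a click. I'll go 1 mm further so the roller is clearly seated, then measure its height.

>>> jog_arm:
  plan:
    - [0.04, 0, 0, 0, 0, 0, -1]
    - [0, 0, 0, 0, 0, 0, -1]

```text
t: 16.3
tool_pos: [0.5752, 0.1007, 0.109]
tool_rot: [2.136, 2.303, -0.001]
contact_force: [-0.0, -1.6, 2.1]
opening: 0.0106
grip_force: 72.1
```

```bash
cat > rol.py <<'E'
from h import *
o=ctrl.get_obs();p=np.array(o["tool_pos"]);Rm=R.from_rotvec(o["tool_rot"]).as_matrix()
im,d,W=cloud("wrist");save(im,"w7");L=(W-p)@Rm*1e3
hsv=cv2.cvtColor(im,cv2.COLOR_RGB2HSV);w=(hsv[...,1]<40)&(hsv[...,2]>110)
k=w&(L[...,0]>8)&(L[...,0]<45)&(L[...,1]>20)&(L[...,1]<38)&(L[...,2]>-20)&(L[...,2]<8)
for x in range(10,45,2):
    s=L[k&(abs(L[...,0]-x)<1)]
    if len(s)>3:print(x,len(s),"above rim %.1f"%(p[2]*1e3-100-np.median(s[:,2])))
print(p,o["contact_force"])
E
python3 rol.py
```

```text
20 31 above rim 12.9
22 59 above rim 14.2
24 79 above rim 14.2
26 98 above rim 13.8
28 120 above rim 12.5
30 68 above rim 10.5
42 13 above rim 5.3
44 81 above rim 5.5
[0.57519627 0.10069335 0.10902054] [-0.02062818 -1.60667496  2.07681854]
```

The roller top reads about 14 mm above the rim. Expect 15 mm on the flat lip and 17.5 mm on the crest, so it is on the flat. The roller is at caddy y ≈ 21.5, about 2 mm before the stop, so the caddy is locked. Release with a small opening and lift.

>>> jog_arm:
  plan:
    - [0, 0, -0.02, 0, 0, 0, -0.65]
    - [0, 0, 0, 0, 0, 0, -0.55]
    - [0, 0, 0, 0, 0, 0, -0.55]
    - [0, 0, 0, 0, 0, 0, -0.55]
    - [0, 0, 0, 0, 0, 0, -0.55]

```text
t: 16.85
tool_pos: [0.575, 0.1011, 0.1092]
tool_rot: [-2.136, -2.303, 0.0]
contact_force: [-0.4, 0.2, -0.2]
opening: 0.019
grip_force: 0.0
```

>>> jog_arm:
  plan:
    - [0, 0, -0.2, 0, 0, 0, -0.55]
    - [0, 0, -0.3, 0, 0, 0, -0.55]
    - [0, 0, -0.5, 0, 0, 0, -0.55]
    - [0, 0, -0.8, 0, 0, 0, -0.55]
    - [0, 0, -1, 0, 0, 0, -0.55]
    - [0, 0, -1, 0, 0, 0, -0.55]
    - [0, 0, -1, 0, 0, 0, -0.55]
    - [0, 0, -0.5, 0, 0, 0, -0.55]

```text
t: 17.65
tool_pos: [0.5765, 0.1011, 0.2195]
tool_rot: [2.134, 2.301, 0.006]
contact_force: [1.5, 0.3, 0.7]
opening: 0.0192
grip_force: 0.0
```

Run:
```python
from h import *
print(ctrl.get_obs()["contact_force"])
im,d,W=cloud("wrist");save(im,"w8")
hsv=cv2.cvtColor(im,cv2.COLOR_RGB2HSV);m=cv2.inRange(hsv,(100,110,30),(125,255,255))>0
l=W[m&(W[...,0]>.59)&(W[...,0]<.62)&(W[...,1]>.04)&(W[...,1]<.16)&(W[...,2]>.09)]
print("lip z",np.percentile(l[:,2],[10,50,90]),"y",l[:,1].min(),l[:,1].max())
g=~m&(W[...,2]>.125)&(W[...,2]<.14)&(abs(W[...,0]-.575)<.03)&(abs(W[...,1]-.1)<.06);q=W[g];print("bar",len(q),np.median(q,0),q.min(0),q.max(0))
```

```text
[1.50056402 0.27726728 0.66823666]
lip z [0.09995143 0.10390905 0.10490774] y 0.055568652301053574 0.15382733944651725
bar 1857 [0.57413468 0.10748887 0.13290863] [0.56504682 0.05343168 0.12500725] [0.58560606 0.15402969 0.13545421]
```

View pics/w8.png

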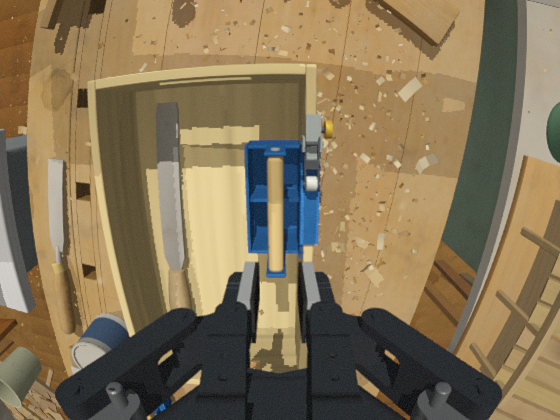

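The caddy hangs level on the far wall: bar top 0.133 m as expected, roller at (312,184) behind the ridge, gripper clear. Handing the job in.

```bash
python3 -c "
from station import ctrl
print(ctrl.finish_job())"
```

```text
the job is handed in; nothing more can be done
None
```

The blue caddy now hangs on the tote's far wall by itself, its ridge clicked past the roller and locked about 2 mm before the stop; the arm is clear, the jar, tin and rasp were not touched, and the job was handed in at about 18 s.

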